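# Stop the spinning decorating turntable on its index and pin it

### The job

The decorating turntable has been left spinning with a finished centrepiece standing loose in its middle. While it is still turning, slow it with a light touch of the closed fingertips on its steel deck, leaving the centrepiece alone, so that it comes to rest, let go, with its one hole in line under the slot of the fixed fork; only then take the locking pin from the tool block and ease it gently down through slot and hole until its collar rests on the fork. Leave the other things on the bench where they are.

Things in the scene. Friction and masses are not known exactly. Their poses are not given: they have to be found in the camera images.
- wheel (a joint): angle of the turntable's round head, rad, counted on over many turns. It grows counter-clockwise seen from above, the way the head is spinning (1 to 3 rad/s at first). The hole is exactly in line with the fork's slot whenever the value is pi plus a whole multiple of 2 pi. Left alone the head coasts for some 15 s or more on its free bearing; once at rest it stays where it is left.
- axle (a point): centre of the deck, the flat top of the head, 74 mm above the bench, on its upright axis. The head is a steel disc 260 mm across, 14 mm thick, 3 to 5 kg; its deck is bare for radii 60 to 130 mm. Fingertips pressed on the deck with a few newtons stop it within about a second and, still pressed, carry it round when they move along the circle.
- centrepiece: the centrepiece, standing loose on the middle of the deck and turning with it: a wood slice 111 mm across and 10 mm thick with baubles glued on it, up to 46 mm high in all; origin under its centre, on the deck
- hole (a point): centre of the only hole through the disc, at deck level: 14 mm wide, upright, 108 mm from the axle, turning with the disc
- slot (a point): middle of the fork's slot, on the fork's upper face, 13 mm above the deck, 108 mm from the axle. Fixed fork: flat dark steel tongue, 34 mm wide, 8 mm thick, 5 mm clear above the deck, from a post outside the rim; the U slot, 14 mm wide, runs along the radius from 93 to 118 mm, open to the axle. Two screws on its root stand 3 mm high. z up, y outwards along the radius.
- pin_knob (a point): centre of the black knob of the loose steel locking pin (120 g), upright in the tool block. Knob: 26 mm across, 26 mm high. The underside of its 22 mm collar, 29 mm below this point, rests on the block; below that the 12 mm shank goes down 37 mm to the tip, its last 10 mm tapering to 5 mm. z up along the pin.
- tool_block: fixed wooden block 130 x 56 x 45 mm that holds the pin in an upright hole 40 mm from its centre along its own +x; three glue sticks stand 22 mm proud of it at the other end; origin under its centre, x along its length
- stand: fixed foot of the turntable with the fork's post, everything below and around the disc; origin on the bench under the axle; the fork lies along its own +y, the post's outer face 164 mm from the axle
- lock_pin: the whole pin; origin at its tip, z up along it
- glue_gun: black hot-glue gun lying on its side, about 190 x 110 x 32 mm; origin under its barrel
- water_bottle: clear drinking bottle, 62 mm across, 190 mm tall; origin under its centre
- ribbon_a: flat ribbon spool lying on its flange, 76 mm across, 30 mm high, beyond the turntable; origin under its centre
- ribbon_b: second ribbon spool of the same shape, beyond the tool block; origin under its centre
- wood_slices: stack of three wood slices, 92 mm across, 33 mm high; origin under its centre
- shears: pruning shears lying flat, 190 mm long; origin near their middle

How it is judged:
By the outcome, as a careful person would: the job done as asked, in the order asked, and still so for the second after the job is handed in, with the robot touching nothing.
It also fails if it takes over 72 s, if anything falls off the work surface, if the arm or the gripper's body presses on something with over 40 N, if the wrist force passes 120 N, or if a joint passes its speed limit or range.

### The arm

A 7-joint arm with a two-finger parallel gripper is mounted at the origin on the work surface. World frame = base frame: x ahead of the robot, y to its left, z up, the work surface at z = 0. Lengths are in m, angles in rad, forces in N, time in s.
With the tool pointing down it reaches from about 0.4 to 0.85 m from the base axis. Payload 4.5 kg.
Tool frame: the origin (TCP) lies at the very end of the fingers, on their centre line; the grasp point (between the pads) lies 19 mm behind it (r.grip_point_offset is the distance from the TCP to the grasp point, in m); z points along the fingers, y is the line along which they close (so a half turn about z gives the same grasp; the last joint's range is limited). The gripper opens to 88 mm and grips with 3 to 60 N. Pads are 18 mm wide; open, the fingers measure 123 mm over their backs; the gripper's body (75 mm by 187 mm) begins 45 mm behind the grasp point.
Start: joints at [-1.219, 0.689, -0.195, 1.565, 0.157, 0.902, -0.215], TCP at [0.195, 0.594, 0.239] pointing down, gripper open.
Joint ranges: [-3.01, 3.01], [-0.46, 2.08], [-1.47, 1.51], [0.13, 2.56], [-1, 4.14], [0.04, 2.09], [-2.66, 2.66]. Speed limits (rad/s): [2.57, 2.57, 3.14, 3.14, 3.14, 3.14, 3.14].

### API

Orientations are given as a unit quaternion [x, y, z, w].
In Python, from plant import r gives the robot as it stands.
- The arm moves only by the tool carry_out, never from a script. Its argument "rows" is a list of rows, each a list of 3 entries, a list of its own where there are three numbers: the shift along the tool's x, y, z in cm, then the turn, a rotation vector about the tool's x, y, z in degrees, then the closure, from 0 (fully open) to 1 (shut). A call has 1 to 12 rows; each row is the pose to reach, as a shift and turn from the pose commanded when the call began, along the tool's axes at that moment; what a row does not reach only later rows make up. A row lasts 1/10 s, in which the tool goes at most 50 mm and 8.59 degrees, less where a joint would pass 70% of its speed; a pose out of reach is approached as far as the arm can. A call with a gripper value outside its range is refused whole. The fingers move at their own pace and stop on an object; "newtons" is the grip in N (left out, the last holds). Time passes only in rows, so rows that repeat a pose let the fingers close. It gives the time, the measured TCP pose, the force, the opening and the grip force at its end, in the units of the state.
- r.get_state(): the state, without advancing time (a new reading comes with each control period).
- r.snapshot(name): name is "scene" or "top"; returns a dict with "image" (480x640x3 uint8, red, green, blue), "fx", "fy", "cx", "cy" (pixels), "pose" (4x4, takes a point from camera to world coordinates). Camera axes: x right, y up, looking along -z (the intrinsics and any distortion apply to the point x, -y, -z); pixel columns grow to the right and rows downward; lengths in m; the calibration is good to about 2 mm. A picture is of the moment at which its call begins. There is no depth.
- r.finish_job(): hands the job in; it is judged then, once.
The state is a dict: "clock": time; "q": joint angles; "qd": joint speeds; "joint_torque": joint torques, N m; "tool_pos": TCP position; "eef_rot": TCP orientation; "contact_force": force on the tool from outside, world axes, zero at the start; "moment": the same for the moment, N m; "opening": opening from 0.0 (shut) to 1.0 (fully open); "finger_force": force on a finger pad.
Only numpy, scipy, OpenCV 4.12 (cv2) and the standard library are available. Lean on these libraries where they do the work, as an engineer would, in place of code of your own. Each camera call takes 0.05 s, during which the arm holds its last target. There are 200 camera calls.

## Working session

There is one attempt and no reset: what is moved stays moved. The work goes in short steps, Python scripts to look and compute and a tool call to move; the robot and the scene stay as the last step left them, time stands still between calls to the robot, and variables do not carry over. Pictures are saved under pics/ and viewed, at most 10 in all, crops included, and the job is handed in when it is done.

Besides the shell and the picture viewer there is one more tool, called as name(argument=value, ...), one argument or row to a line, values as JSON. carry_out: Moves the arm, as the interface text tells. Its arguments: {"type":"object","properties":{"rows":{"type":"array"},"newtons":{"type":"number"}},"required":["rows"]}

```bash
mkdir -p pics; ls; python3 - <<'E'
from plant import r
import cv2,numpy as np
s=r.get_state();print({k:np.round(v,3) for k,v in s.items()})
for n in("top","scene"):
    d=r.snapshot(n);cv2.imwrite(f"pics/{n}0.png",d["image"][:,:,::-1]);print({k:np.round(v,4) for k,v in d.items() if k!="image"})
E
```

```text
pics
{'clock': np.float64(0.0), 'q': array([-1.219,  0.69 , -0.195,  1.566,  0.157,  0.902, -0.215]), 'qd': array([-0.001, -0.   ,  0.   ,  0.001,  0.   , -0.001,  0.002]), 'joint_torque': array([ 0.0000e+00, -5.2755e+01, -1.2670e+00, -1.5343e+01, -5.3000e-02,
        6.0000e-03,  0.0000e+00]), 'tool_pos': array([0.195, 0.593, 0.238]), 'eef_rot': array([ 0.158,  0.987, -0.001, -0.   ]), 'contact_force': array([-0.205,  0.197,  0.205]), 'moment': array([-0.001, -0.023, -0.034]), 'finger_force': np.float64(0.0), 'opening': np.float64(1.0)}
{'fx': np.float64(608.0973), 'fy': np.float64(608.0973), 'cx': np.float64(314.7987), 'cy': np.float64(240.7147), 'pose': array([[-0.0276,  0.9827, -0.1829,  0.2377],
       [-0.9994, -0.0308, -0.0144, -0.0425],
       [-0.0198,  0.1824,  0.983 ,  1.5532],
       [ 0.    ,  0.    ,  0.    ,  1.    ]])}
{'fx': np.float64(455.6192), 'fy': np.float64(455.6192), 'cx': np.float64(324.4095), 'cy': np.float64(248.2353), 'pose': array([[ 0.4546, -0.6422,  0.6172,  1.1201],
       [ 0.8905,  0.3403, -0.3018, -0.3529],
       [-0.0162,  0.6868,  0.7266,  0.8127],
       [ 0.    ,  0.    ,  0.    ,  1.    ]])}
```

View pics/top0.png

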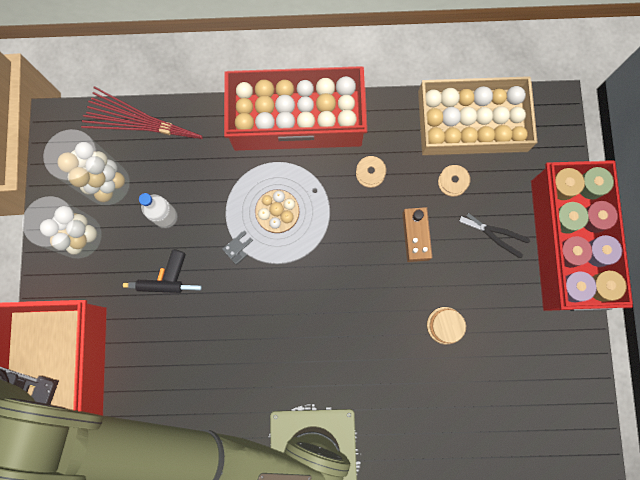

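View pics/scene0.png

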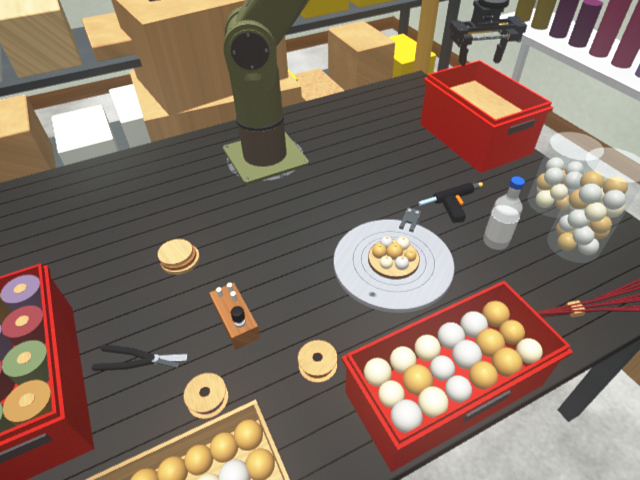

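Top view: disc centre near (278,212) px, hole at (315,190), fork lower left near (238,245), tool block (418,233) with pin knob (418,215). The scene view shows the same layout from the far side, with the gripper clear of everything.

```bash
cat > h.py <<'E'
import cv2,numpy as np
from plant import r
def ray(d,uv):
    u,v=uv;c=np.array([(u-d["cx"])/d["fx"],-(v-d["cy"])/d["fy"],-1.]);P=d["pose"]
    return P[:3,3],P[:3,:3]@c
def onz(d,uv,z):
    o,k=ray(d,uv);return o+k*(z-o[2])/k[2]
def proj(d,p):
    P=d["pose"];c=P[:3,:3].T@(np.array(p)-P[:3,3])
    return np.array([d["cx"]+d["fx"]*c[0]/-c[2],d["cy"]+d["fy"]*c[1]/c[2]])
def warp(d,c,z,half=.15,n=600):
    "metric top-down picture of plane z: col=+x dir, row=+y dir, about c"
    q=np.array([[-half,-half],[half,-half],[half,half],[-half,half]])
    src=np.float32([proj(d,[c[0]+a,c[1]+b,z]) for a,b in q]);dst=np.float32([[0,0],[n,0],[n,n],[0,n]])
    return cv2.warpPerspective(d["image"],cv2.getPerspectiveTransform(src,dst),(n,n),flags=cv2.INTER_CUBIC)
def hole(d,c,z=.074,half=.15,n=600):
    "angle, radius of hole by dark centroid in annulus 96..120 mm"
    w=cv2.cvtColor(warp(d,c,z,half,n),cv2.COLOR_RGB2GRAY).astype(float)
    y,x=np.mgrid[:n,:n];X=(x+.5)/n*2*half-half;Y=(y+.5)/n*2*half-half;R=np.hypot(X,Y)
    return w,X,Y,R
E
python3 - <<'E'
from h import *
D={}
for n in("top","scene"):
    d=r.snapshot(n);g=d["image"].astype(int)
    m=((g.min(2)>120)&(g.max(2)-g.min(2)<30)).astype(np.uint8)
    a=cv2.findContours(m,0,1)[0]
    p0=(278,212) if n=="top" else (394,262)
    k=[c for c in a if cv2.contourArea(c)>3000 and cv2.pointPolygonTest(c,p0,False)>=0]
    h=cv2.convexHull(max(k,key=cv2.contourArea))[:,0,:].astype(float)
    W=np.array([onz(d,(u,v),.074)[:2] for u,v in h])
    A=np.c_[2*W,np.ones(len(W))]
    for _ in range(4):
        s=np.linalg.lstsq(A,(W**2).sum(1),rcond=None)[0];R=np.sqrt(s[2]+s[0]**2+s[1]**2);e=np.hypot(*(W-s[:2]).T)-R
        k=abs(e)<.004;W=W[k];A=A[k]
    print(n,s[:2],R,len(W),e.std())
    # knob: dark blob
    D[n]=d;c=s[:2]
    if n=="top":c0=c
cv2.imwrite("pics/w1.png",cv2.hconcat([cv2.resize(warp(D[n],c0,.074+.013*(0)),(400,400))for n in D])[:,:,::-1])
d=D["top"];cv2.imwrite("pics/w2.png",cv2.hconcat([cv2.resize(D["top"]["image"][190:270,385:445],None,fx=6,fy=6,interpolation=2),cv2.resize(D["scene"]["image"][280:360,200:260],None,fx=6,fy=6,interpolation=2)])[:,:,::-1])
E
```

```text
top [0.58988711 0.07158604] 0.13118417797866824 14 0.00016048399618102697
scene [0.5935293  0.06915988] 0.1307633064357008 44 0.0006157517663889027
```

View pics/w1.png

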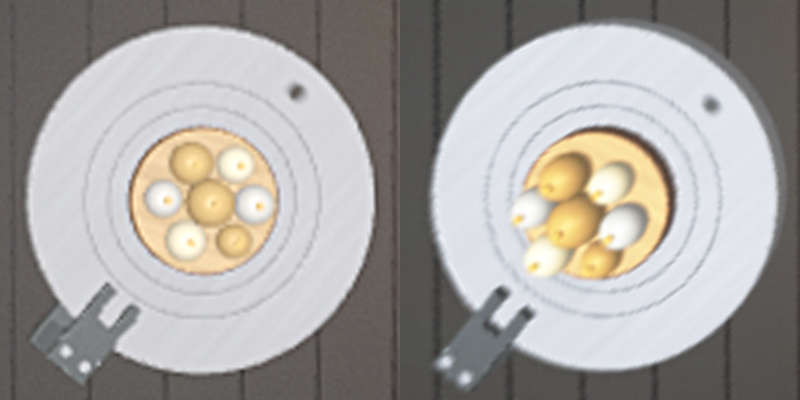

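View pics/w2.png

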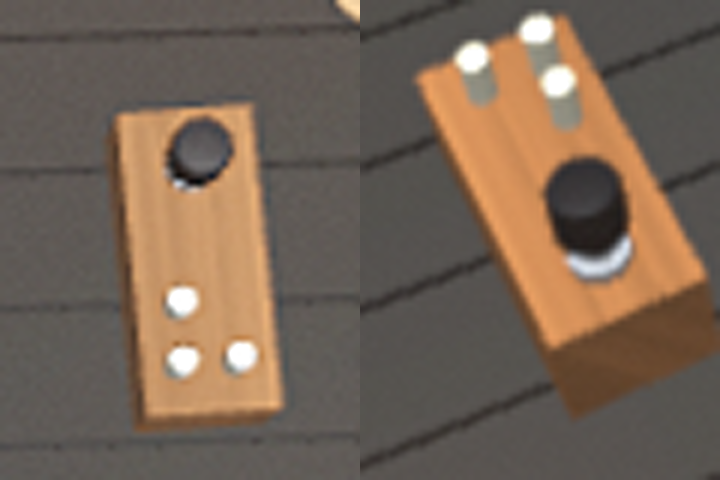

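Warped views (0.75 mm/px, x right, y down): fork prongs near (121,299), so the slot is about 129° from the axle; the hole is visible on the far side. Second crop: knob top at about (418.5,214.5) px in top, (237.8,311) in scene.

```bash
cat >> h.py <<'E'
C={"top":(.5899,.0716),"scene":(.5935,.0692)}
def holeang(d,n):
    w,X,Y,R=hole(d,C[n]);a=np.degrees(np.arctan2(Y,X))
    m=(R>.097)&(R<.119)&((a<105)|(a>155))
    wt=np.clip(150-w,0,None)*m
    x,y=(wt*X).sum()/wt.sum(),(wt*Y).sum()/wt.sum()
    m&=np.hypot(X-x,Y-y)<.02; wt*=m
    x,y=(wt*X).sum()/wt.sum(),(wt*Y).sum()/wt.sum()
    return np.degrees(np.arctan2(y,x)),np.hypot(x,y),wt.sum()
E
python3 - <<'E'
from h import *
for i in range(4):
    t=r.get_state()["clock"];d=r.snapshot("top");print(t,holeang(d,"top"))
t=r.get_state()["clock"];d2=r.snapshot("scene");print(t,holeang(d2,"scene"))
for n,D,uv in(("top",d,(418.5,214.5)),("scene",d2,(237.8,311))):
    print(n,"knob",onz(D,uv,.087))
    w=cv2.cvtColor(warp(D,C[n],.087),cv2.COLOR_RGB2GRAY).astype(float)
    w_,X,Y,R=hole(D,C[n]);a=np.degrees(np.arctan2(Y,X))
    for lo,hi in((.095,.105),(.105,.115),(.12,.127)):
        m=(R>lo)&(R<hi)&(abs(a-129)<16)&(w<140)
        print(lo,a[m].mean(),a[m].min(),a[m].max(),m.sum())
    # slot light pixels profile at r~.105
    m=(R>.100)&(R<.112)
    print([(k,int(w[m&(abs(a-k)<.75)].mean())) for k in np.arange(117,142,1.5)])
    print([(int(k*1000),int(w[(abs(R-k)<.0008)&(abs(a-129)<2)].mean())) for k in np.arange(.104,.132,.002)])
E
```

```text
0.2 (np.float64(-32.998906516220906), np.float64(0.10801721890413078), np.float64(13138.0))
0.25 (np.float64(-25.481324873105756), np.float64(0.10838644067177004), np.float64(10825.0))
0.3 (np.float64(-17.83995325157097), np.float64(0.10827198096752859), np.float64(10903.0))
0.35 (np.float64(-10.302045469120252), np.float64(0.10803515234555855), np.float64(10775.0))
0.4 (np.float64(-1.9387495945012747), np.float64(0.10562661039397961), np.float64(4577.0))
top knob [ 0.56828776 -0.27827667  0.087     ]
0.095 129.8523281446179 120.34616425489361 139.90515614087627 723
0.105 130.08107990463802 120.63768651036469 139.03095828998468 738
0.12 129.9318748845843 122.20996714259661 137.86240522611175 913
[(np.float64(117.0), 215), (np.float64(118.5), 213), (np.float64(120.0), 175), (np.float64(121.5), 129), (np.float64(123.0), 125), (np.float64(124.5), 122), (np.float64(126.0), 138), (np.float64(127.5), 214), (np.float64(129.0), 215), (np.float64(130.5), 213), (np.float64(132.0), 215), (np.float64(133.5), 174), (np.float64(135.0), 127), (np.float64(136.5), 126), (np.float64(138.0), 118), (np.
[... 398 characters left out ...]
42146306 894
0.12 128.99237456217358 113.0118585962519 144.99853284694936 1934
[(np.float64(117.0), 226), (np.float64(118.5), 223), (np.float64(120.0), 155), (np.float64(121.5), 111), (np.float64(123.0), 113), (np.float64(124.5), 123), (np.float64(126.0), 186), (np.float64(127.5), 220), (np.float64(129.0), 216), (np.float64(130.5), 218), (np.float64(132.0), 193), (np.float64(133.5), 122), (np.float64(135.0), 111), (np.float64(136.5), 116), (np.float64(138.0), 158), (np.float64(139.5), 217), (np.float64(141.0), 227)]
[(104, 227), (106, 231), (108, 230), (110, 203), (112, 151), (114, 101), (116, 76), (118, 84), (120, 104), (122, 114), (124, 116), (126, 116), (128, 115), (130, 115), (132, 115)]
```

carry_out(
  rows=[
    [[-62.2,-37.3,0],[0,0,0],1],
    [[-62.2,-37.3,0],[0,0,0],1],
    [[-62.2,-37.3,0],[0,0,0],1],
    [[-62.2,-37.3,0],[0,0,0],1],
    [[-62.2,-37.3,0],[0,0,0],1],
    [[-62.2,-37.3,0],[0,0,0],1],
    [[-62.2,-37.3,0],[0,0,0],1],
    [[-62.2,-37.3,0],[0,0,0],1],
    [[-62.2,-37.3,0],[0,0,0],1],
    [[-62.2,-37.3,0],[0,0,0],1],
    [[-62.2,-37.3,0],[0,0,0],1],
    [[-62.2,-37.3,0],[0,0,0],1],
  ],
  newtons=20,
)

```text
clock: 1.65
tool_pos: [0.5889, 0.1381, 0.2389]
eef_rot: [0.158, 0.987, 0.0, 0.0]
contact_force: [1.6, 0.9, -0.7]
opening: 0.004
finger_force: 0.0
```

carry_out(
  rows=[
    [[-10.6,-6.3,0],[0,0,0],1],
    [[-10.6,-6.3,0],[0,0,0],1],
    [[-10.6,-6.3,0],[0,0,0],1],
    [[-10.6,-6.3,5],[0,0,0],1],
    [[-10.6,-6.3,10],[0,0,0],1],
    [[-10.6,-6.3,14],[0,0,0],1],
    [[-10.6,-6.3,15],[0,0,0],1],
    [[-10.6,-6.3,15.5],[0,0,0],1],
  ],
)

```text
clock: 2.45
tool_pos: [0.6684, 0.0469, 0.083]
eef_rot: [0.158, 0.987, -0.0, -0.001]
contact_force: [-0.1, 0.5, 0.6]
opening: 0.008
finger_force: 0.0
```

```bash
python3 - <<'E'
from h import *
for i in range(3):
    t=r.get_state()["clock"];d=r.snapshot("top");print(t,holeang(d,"top"))
s=r.get_state();print(s["tool_pos"],s["contact_force"])
E
```

```text
2.45 (np.float64(nan), np.float64(nan), np.float64(0.0))
2.5 (np.float64(nan), np.float64(nan), np.float64(0.0))
2.55 (np.float64(nan), np.float64(nan), np.float64(0.0))
[0.67028319 0.04720279 0.08578109] [0.84801391 0.5953149  0.19857328]h.py:28: RuntimeWarning: invalid value encountered in scalar divide
  x,y=(wt*X).sum()/wt.sum(),(wt*Y).sum()/wt.sum()
```

carry_out(
  rows=[
    [[0,0,0.8],[0,0,0],1],
    [[0,0,1.0],[0,0,0],1],
    [[0,0,1.1],[0,0,0],1],
    [[0,0,1.2],[0,0,0],1],
  ],
)

```text
clock: 3.0
tool_pos: [0.6705, 0.0493, 0.0732]
eef_rot: [0.158, 0.987, 0.002, 0.002]
contact_force: [1.9, 3.6, 5.8]
opening: 0.007
finger_force: 3.2
```

carry_out(
  rows=[
    [[0,0,0],[0,0,0],1],
    [[0,0,0],[0,0,0],1],
    [[0,0,0],[0,0,0],1],
    [[0,0,0],[0,0,0],1],
    [[0,0,0],[0,0,0],1],
    [[0,0,0],[0,0,0],1],
    [[0,0,0],[0,0,0],1],
    [[0,0,0],[0,0,0],1],
  ],
)

```text
clock: 3.8
tool_pos: [0.6698, 0.0468, 0.0732]
eef_rot: [0.158, 0.987, 0.0, 0.001]
contact_force: [-1.0, -0.5, 5.9]
opening: 0.005
finger_force: 3.2
```

```bash
python3 - <<'E'
from h import *
I=[]
for n in("top","scene"):
    t=r.get_state()["clock"];d=r.snapshot(n);I.append(cv2.resize(warp(d,C[n],.074),(400,400)))
s=r.get_state();print(s["tool_pos"],s["contact_force"],s["moment"])
cv2.imwrite("pics/w3.png",cv2.hconcat(I)[:,:,::-1])
E
```

```text
[0.66978415 0.04688993 0.07315472] [-0.45933756  0.90166749  6.11509404] [ 0.08203596  0.07030024 -0.01643122]
```

View pics/w3.png

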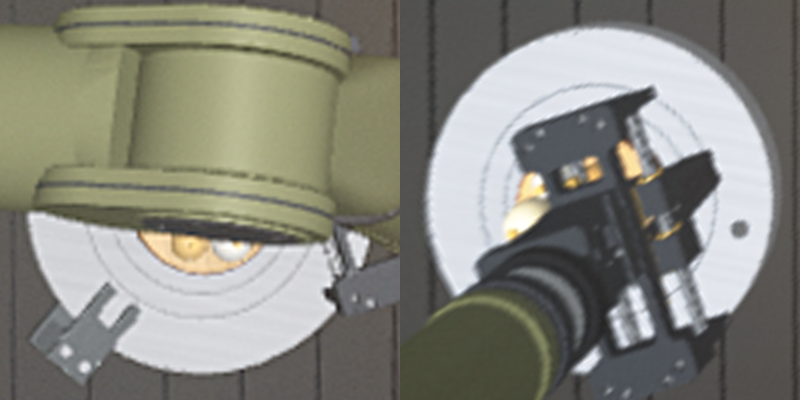

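The disc has stopped. In the scene warp the hole is at (740,229), i.e. 11.7°, so about 118° of counter-clockwise carry to the slot remains.

```bash
python3 -c "
from plant import r;print(r.get_state()['q'].round(2) if hasattr(r.get_state()['q'],'round') else r.get_state()['q'])"
```

```text
[-0.03  0.96 -0.22  1.53  0.28  0.68  0.88]
```

carry_out(
  rows=[
    [[0.01,0.14,0],[0,0,-1],1],
    [[0.03,0.57,0],[0,0,-4],1],
    [[0.13,1.27,0],[0,0,-9],1],
    [[0.33,2.1,0],[0,0,-15],1],
    [[0.61,2.91,0],[0,0,-21],1],
    [[0.98,3.68,0],[0,0,-27],1],
    [[1.43,4.41,0],[0,0,-33],1],
    [[1.94,5.09,0],[0,0,-39],1],
    [[2.53,5.71,0],[0,0,-45],1],
    [[3.07,6.18,0],[0,0,-50],1],
    [[3.41,6.44,0],[0,0,-53],1],
    [[3.52,6.52,0],[0,0,-54],1],
  ],
)

```text
clock: 5.1
tool_pos: [0.6565, 0.122, 0.0733]
eef_rot: [-0.309, 0.951, 0.001, 0.002]
contact_force: [1.3, 1.0, 6.4]
opening: 0.004
finger_force: 3.0
```

```bash
python3 - <<'E'
from h import *
I=[]
for n in("top","scene"):
    d=r.snapshot(n);I.append(cv2.resize(warp(d,C[n],.074),(400,400)))
s=r.get_state();print(s["clock"],s["tool_pos"],s["eef_rot"],s["contact_force"],s["q"])
cv2.imwrite("pics/w4.png",cv2.hconcat(I)[:,:,::-1])
E
```

```text
5.2 [0.65691808 0.12142293 0.07334269] [-3.07899547e-01  9.51416558e-01  5.55421485e-04  2.02340223e-03] [1.2152248  0.30182447 4.69265206] [-0.0226179   0.98125231 -0.44761373  1.53365194  0.55331791  0.7510232
  1.49072351]
```

View pics/w4.png

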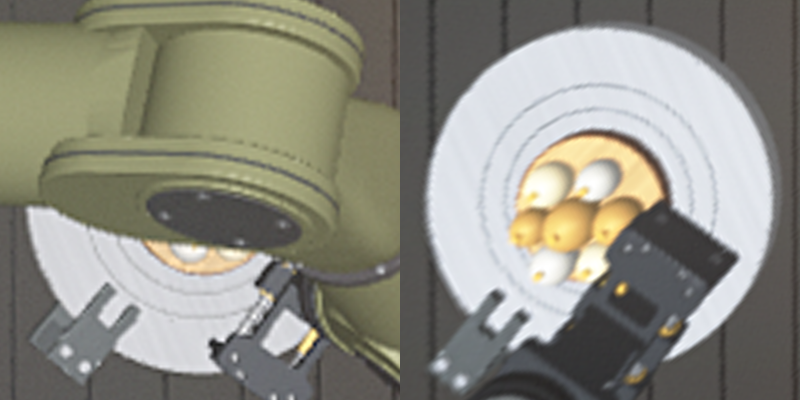

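Hand now at 38°, hole hidden (should be at about 66°); centrepiece undisturbed. Carry on 40° more, then lift away and measure.

carry_out(
  rows=[
    [[0.01,0.14,0],[0,0,-1],1],
    [[0.03,0.57,0],[0,0,-4],1],
    [[0.13,1.27,0],[0,0,-9],1],
    [[0.33,2.1,0],[0,0,-15],1],
    [[0.61,2.91,0],[0,0,-21],1],
    [[0.98,3.68,0],[0,0,-27],1],
    [[1.43,4.41,0],[0,0,-33],1],
    [[1.76,4.87,0],[0,0,-37],1],
    [[1.94,5.09,0],[0,0,-39],1],
    [[1.94,5.09,0],[0,0,-39],1],
    [[1.94,5.09,0],[0,0,-39],1],
  ],
)

```text
clock: 6.3
tool_pos: [0.6115, 0.1515, 0.0733]
eef_rot: [-0.608, 0.794, 0.0, 0.002]
contact_force: [1.7, 1.9, 5.6]
opening: 0.004
finger_force: 3.0
```

carry_out(
  rows=[
    [[0,0,0],[0,0,0],1],
    [[0,0,-0.2],[0,0,0],1],
    [[0,0,-0.6],[0,0,0],1],
    [[0,0,-3],[0,0,0],1],
    [[0,0,-8],[0,0,0],1],
  ],
)

```text
clock: 6.8
tool_pos: [0.6073, 0.1471, 0.1487]
eef_rot: [-0.607, 0.794, 0.001, -0.005]
contact_force: [1.5, -0.7, -0.1]
opening: 0.009
finger_force: 0.0
```

carry_out(
  rows=[
    [[1,-2,0],[0,0,8],1],
    [[2,-4,0],[0,0,16],1],
    [[3,-6,0],[0,0,24],1],
    [[3.8,-7.7,0],[0,0,32],1],
    [[3.8,-7.7,0],[0,0,40],1],
    [[3.8,-7.7,0],[0,0,48],1],
    [[3.8,-7.7,0],[0,0,56],1],
    [[3.8,-7.7,2],[0,0,61],1],
    [[3.8,-7.7,4],[0,0,61],1],
    [[3.8,-7.7,5.5],[0,0,61],1],
    [[3.8,-7.7,6],[0,0,61],1],
  ],
)

```text
clock: 7.9
tool_pos: [0.6729, 0.092, 0.0896]
eef_rot: [-0.12, 0.993, -0.0, -0.002]
contact_force: [0.5, -0.1, 0.8]
opening: 0.005
finger_force: 0.0
```

```bash
python3 - <<'E'
from h import *
I=[]
for n in("top","scene"):
    d=r.snapshot(n);I.append(cv2.resize(warp(d,C[n],.074)[300:,:],(800,400))[:,:400])
s=r.get_state();print(s["clock"],s["tool_pos"],s["eef_rot"],s["contact_force"],s["q"])
cv2.imwrite("pics/w5.png",cv2.hconcat(I)[:,:,::-1])
E
```

```text
8.0 [0.67381663 0.09247427 0.09086429] [-1.20046086e-01  9.92767842e-01 -1.17299497e-04 -9.67391641e-04] [ 0.36549588 -0.13958127 -0.463854  ] [-0.0174229   0.96089693 -0.37257761  1.48183966  0.43639986  0.78377092
  1.25416601]
```

View pics/w5.png

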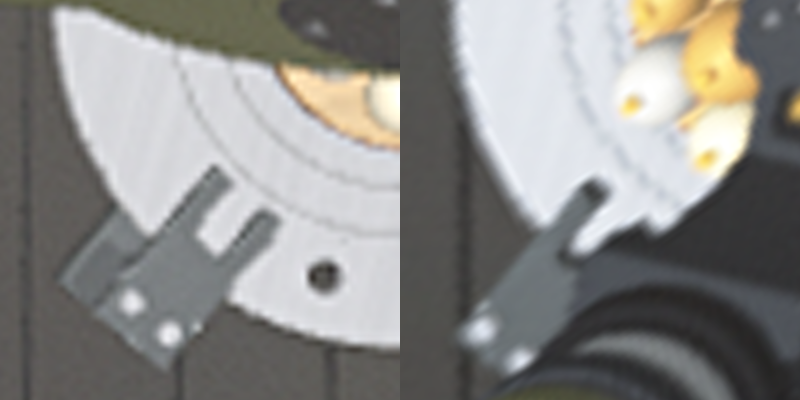

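Hole in top crop at (323,275) px → 105.7°; fork slot (corrected for sight angle in both views) 129.4°. Carry +23.7°.

carry_out(
  rows=[
    [[0,0,1.0],[0,0,0],1],
    [[0,0,1.6],[0,0,0],1],
    [[0,0,1.85],[0,0,0],1],
    [[0,0,2.0],[0,0,0],1],
    [[0,0,2.0],[0,0,0],1],
  ],
)

```text
clock: 8.5
tool_pos: [0.6747, 0.093, 0.0729]
eef_rot: [-0.12, 0.993, -0.0, 0.0]
contact_force: [-1.8, -0.4, 7.1]
opening: 0.007
finger_force: 3.7
```

carry_out(
  rows=[
    [[0,0.15,0],[0,0,-1],1],
    [[0.02,0.44,0],[0,0,-3],1],
    [[0.06,0.87,0],[0,0,-6],1],
    [[0.15,1.45,0],[0,0,-10],1],
    [[0.29,2.02,0],[0,0,-14],1],
    [[0.46,2.57,0],[0,0,-18],1],
    [[0.61,2.98,0],[0,0,-21],1],
    [[0.73,3.25,0],[0,0,-23],1],
    [[0.77,3.34,0],[0,0,-23.7],1],
    [[0.77,3.34,0],[0,0,-23.7],1],
    [[0.77,3.34,0],[0,0,-23.7],1],
    [[0.77,3.34,0],[0,0,-23.7],1],
  ],
)

```text
clock: 9.7
tool_pos: [0.6599, 0.1238, 0.0731]
eef_rot: [-0.321, 0.947, -0.0, 0.001]
contact_force: [-0.3, -1.1, 6.0]
opening: 0.004
finger_force: 3.0
```

carry_out(
  rows=[
    [[0,0,0],[0,0,0],1],
    [[0,0,-0.1],[0,0,0],1],
    [[0,0,-0.2],[0,0,0],1],
    [[0,0,-0.6],[0,0,0],1],
    [[0,0,-1.6],[0,0,0],1],
    [[0,0,-2],[0,0,0],1],
  ],
)

```text
clock: 10.3
tool_pos: [0.6595, 0.1237, 0.0928]
eef_rot: [-0.321, 0.947, 0.0, 0.001]
contact_force: [0.1, -0.4, -1.0]
opening: 0.003
finger_force: 0.0
```

```bash
python3 - <<'E'
from h import *
I=[]
for n in("top","scene"):
    d=r.snapshot(n);u,v=proj(d,[.523,.154,.08]).astype(int);print(u,v);I.append(cv2.resize(d["image"][v-20:v+20,u-20:u+20],(400,400),interpolation=2))
s=r.get_state();print(s["clock"],s["tool_pos"],s["eef_rot"],s["contact_force"])
cv2.imwrite("pics/w6.png",cv2.hconcat(I)[:,:,::-1])
E
```

```text
243 238
407 225
10.4 [0.659644   0.12371801 0.09281411] [-3.21308261e-01  9.46974198e-01  3.09060140e-05  9.31770481e-04] [0.29562568 0.98393361 0.12835127]
```

View pics/w6.png

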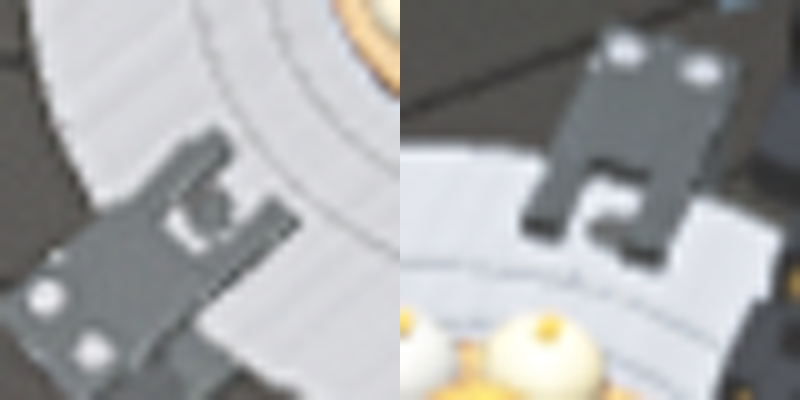

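Hole shows in the slot, at about (208,205) in the top crop and (610,230) in the scene crop: shifted clockwise by a few mm in both. Measuring its visible edges.

```bash
python3 - <<'E'
from h import *
for n in("top","scene"):
    d=r.snapshot(n);w,X,Y,R=hole(d,C[n]);a=np.degrees(np.arctan2(Y,X))
    for lo,hi in((.096,.1),(.1,.104),(.104,.107),(.107,.11),(.11,.113),(.113,.116),(.116,.12)):
        m=(R>lo)&(R<hi)
        print(n,lo,' '.join(f"{int(w[m&(abs(a-k)<.5)].mean()):4d}" for k in range(118,144)))
print("deg",list(range(118,144)))
E
```

```text
top 0.096  179  138  119  121  116  105  139  199  223  218  219  220  225  212  174  132  117  121  129  117  142  203  219  216  216  217
top 0.1  166  131  120  124  130  111  114  145  156  142  141  153  185  199  171  134  121  124  122  125  167  214  219  216  216  216
top 0.104  172  136  120  123  131  123  103  111  113  120  121  116  121  146  154  133  120  125  114  116  174  216  218  217  217  215
top 0.107  202  156  123  121  130  137  113  107  109  117  124  121  124  151  165  137  125  127  111  115  178  217  218  218  217  214
top 0.11  217  180  134  118  124  135  131  136  139  134  129  134  146  153  136  126  124  128  111  139  201  219  218  218  216  213
top 0.113  221  202  152  120  121  122  130  179  215  204  202  194  206  181  138  124  125  126  102  142  206  218  218  218  215  212
top 0.116  218  218  181  131  118  122  116  138  171  172  165  156  154  139  123  122  123  128  113  168  218  219  218  217  213  212
scene 0.096  227  231  230  223  221  225  223  216  225  232  230  230  230  229  229  229  226  221  218  220  226  230  
[... 302 characters left out ...]
cene 0.107  227  230  235  181  105   86   96  101   97  101  111  112  111  138  198  225  157   96   84   82   88  111  184  234  231  229
scene 0.11  227  229  233  211  147  113  113  116  112  110  112  112  119  149  202  216  157  104  106  109  113  143  199  231  230  228
scene 0.113  226  228  232  214  156  118  114  116  117  128  147  150  163  198  231  216  147  112  111  112  118  161  218  231  230  227
scene 0.116  226  227  231  225  164  114  110  113  117  155  200  211  216  228  236  218  142  111  111  111  128  183  227  231  229  227
deg [118, 119, 120, 121, 122, 123, 124, 125, 126, 127, 128, 129, 130, 131, 132, 133, 134, 135, 136, 137, 138, 139, 140, 141, 142, 143]
```

carry_out(
  rows=[
    [[0,0,1.0],[0,0,0],1],
    [[0,0,1.6],[0,0,0],1],
    [[0,0,1.85],[0,0,0],1],
    [[0,0,2.0],[0,0,0],1],
    [[0,0,2.0],[0,0,0],1],
    [[0,0.1,2.0],[0,0,-0.7],1],
    [[0,0.2,2.0],[0,0,-1.3],1],
    [[0.01,0.29,2.0],[0,0,-1.9],1],
    [[0.01,0.29,2.0],[0,0,-1.9],1],
    [[0.01,0.29,2.0],[0,0,-1.9],1],
    [[0.01,0.29,2.0],[0,0,-1.9],1],
  ],
)

```text
clock: 11.6
tool_pos: [0.6573, 0.1253, 0.0725]
eef_rot: [-0.337, 0.942, -0.0, -0.0]
contact_force: [-2.3, -1.3, 8.7]
opening: 0.004
finger_force: 4.5
```

carry_out(
  rows=[
    [[0,0,0],[0,0,0],1],
    [[0,0,-0.1],[0,0,0],1],
    [[0,0,-0.2],[0,0,0],1],
    [[0,0,-0.6],[0,0,0],1],
    [[0,0,-1.6],[0,0,0],1],
    [[0,0,-2],[0,0,0],1],
  ],
)

```text
clock: 12.2
tool_pos: [0.6577, 0.1261, 0.0927]
eef_rot: [-0.337, 0.941, 0.0, 0.001]
contact_force: [0.9, -0.2, 0.3]
opening: 0.006
finger_force: 0.0
```

```bash
cat > m.py <<'E'
from h import *
I=[]
for n in("top","scene"):
    d=r.snapshot(n);w,X,Y,R=hole(d,C[n]);a=np.degrees(np.arctan2(Y,X))
    for lo,hi in((.1,.104),(.104,.107),(.107,.11),(.11,.113),(.116,.12)):
        m=(R>lo)&(R<hi)
        print(n,lo,' '.join(f"{int(w[m&(abs(a-k)<.5)].mean()):4d}" for k in range(118,144)))
    u,v=proj(d,[.523,.154,.08]).astype(int);I.append(cv2.resize(d["image"][v-20:v+20,u-20:u+20],(400,400),interpolation=2))
s=r.get_state();print(s["clock"],s["tool_pos"],s["eef_rot"],s["contact_force"])
cv2.imwrite("pics/w7.png",cv2.hconcat(I)[:,:,::-1])
E
python3 m.py
```

```text
top 0.1  165  130  120  124  127  103  117  186  217  203  183  158  149  150  143  125  120  124  123  126  168  217  223  216  212  214
top 0.104  171  135  120  123  129  110  111  184  193  156  127  121  117  120  134  131  123  125  113  114  176  220  221  215  212  215
top 0.107  198  155  124  119  128  131  122  190  203  156  121  118  122  141  164  141  127  129  110  113  180  221  219  214  214  216
top 0.11  214  179  135  118  124  133  131  185  223  192  148  133  125  116  121  126  125  128  109  138  204  224  217  213  215  218
top 0.116  216  214  180  131  119  123  114  135  167  171  166  158  149  133  123  123  124  128  111  169  222  220  214  214  217  217
scene 0.1  226  225  204  166  144  142  133  128  164  217  217  199  191  196  209  207  177  142  132  139  149  166  215  232  227  227
scene 0.104  225  231  207  139   89   71   71   77   98  145  161  141  132  135  147  145  120   89   76   72   76  103  190  234  228  227
scene 0.107  225  229  232  178  104   85   96  101   98  108  121  116  111  111  115  115   95   84   87   82   88  112  184  232  228  229
scene 0.11  225  227  231  209  145  112  113  116  118  128  132  119  114  112  121  121  104   98  107  109  113  144  199  228  229  230
scene 0.116  226  226  230  224  161  113  111  113  119  161  218  222  214  219  227  213  141  112  112  112  129  185  226  229  229  230
12.3 [0.65782091 0.12611306 0.09270815] [-3.37023974e-01  9.41495566e-01  1.05619424e-04  9.63499794e-04] [0.21371856 0.27627253 0.16847704]
```

View pics/w7.png

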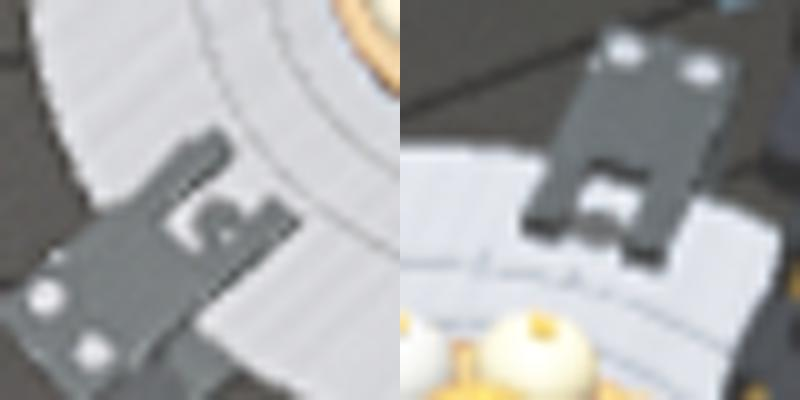

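carry_out(
  rows=[
    [[0,0,1.0],[0,0,0],1],
    [[0,0,1.6],[0,0,0],1],
    [[0,0,1.85],[0,0,0],1],
    [[0,0,2.0],[0,0,0],1],
    [[0,0,2.0],[0,0,0],1],
    [[0,-0.05,2.0],[0,0,0.3],1],
    [[0,-0.11,2.0],[0,0,0.7],1],
    [[0,-0.165,2.0],[0,0,1.1],1],
    [[0,-0.165,2.0],[0,0,1.1],1],
    [[0,-0.165,2.0],[0,0,1.1],1],
    [[0,-0.165,2.0],[0,0,1.1],1],
  ],
)

```text
clock: 13.4
tool_pos: [0.6582, 0.1241, 0.0725]
eef_rot: [-0.328, 0.945, -0.0, -0.0]
contact_force: [-2.2, -0.9, 8.0]
opening: 0.005
finger_force: 4.6
```

carry_out(
  rows=[
    [[0,0,0],[0,0,0],1],
    [[0,0,-0.1],[0,0,0],1],
    [[0,0,-0.2],[0,0,0],1],
    [[0,0,-0.6],[0,0,0],1],
    [[0,0,-1.6],[0,0,0],1],
    [[0,0,-2],[0,0,0],1],
  ],
)

```text
clock: 14.0
tool_pos: [0.6587, 0.1249, 0.0927]
eef_rot: [-0.328, 0.945, 0.0, 0.001]
contact_force: [0.9, 0.2, 0.7]
opening: 0.007
finger_force: 0.0
```

```bash
python3 m.py; python3 - <<'E'
from h import *
print(r.get_state()["q"].round(2))
for n,k in(("top",(418.5,214.5)),("scene",(237.8,311))):
    d=r.snapshot(n);print(np.array(onz(d,k,.087)).round(4))
    # block top outline
    hsv=cv2.cvtColor(d["image"],cv2.COLOR_RGB2HSV);x0,y0=(385,190) if n=="top" else (190,270)
    c=hsv[y0:y0+85,x0:x0+75];m=((c[...,0]<22)&(c[...,1]>110)).astype(np.uint8)
    ct=max(cv2.findContours(m,0,1)[0],key=cv2.contourArea);rc=cv2.boxPoints(cv2.minAreaRect(ct))+[x0,y0]
    print(n,[onz(d,p,.045)[:2].round(3).tolist() for p in rc])
E
```

```text
top 0.1  167  131  120  124  127  104  121  183  197  169  156  158  162  164  155  130  122  125  124  125  168  217  221  215  214  216
top 0.104  172  135  120  125  131  114  112  161  150  126  119  122  119  122  133  130  123  126  114  115  176  219  219  215  216  217
top 0.107  200  155  124  121  130  135  121  160  160  129  122  124  123  142  163  140  125  128  110  114  181  220  217  214  216  217
top 0.11  215  180  137  119  123  133  136  177  185  151  132  130  124  126  126  126  125  128  109  139  204  221  216  215  217  216
top 0.116  217  217  182  131  120  122  114  137  170  173  165  155  154  140  123  123  125  129  112  171  221  218  216  217  217  214
scene 0.1  227  225  205  167  143  139  132  128  155  194  205  197  192  205  225  221  181  143  132  139  148  166  213  231  228  229
scene 0.104  226  231  208  140   90   71   73   78   95  127  143  137  130  142  186  214  148   94   74   71   75  102  187  233  230  230
scene 0.107  225  230  233  180  105   86   96  101   99  105  115  115  109  110  145  210  156   96   85   82   88  110  182  232  230  230
scene 0.11  225  227  232  211  146  113  112  116  113  111  113  113  114  125  152  190  154  106  106  109  113  142  197  230  230  229
scene 0.116  225  226  230  224  163  114  111  112  117  156  203  207  207  222  233  217  142  112  111  112  129  183  226  230  230  228
14.1 [0.65886262 0.12478531 0.09268756] [-3.27957016e-01  9.44692171e-01  9.68718781e-05  9.42004792e-04] [-0.33709621 -0.68329807 -0.6842586 ]
[-0.02  0.96 -0.48  1.52  0.55  0.8   1.53]
[ 0.5683 -0.2783  0.087 ]
top [[0.593, -0.245], [0.597, -0.306], [0.462, -0.311], [0.458, -0.25]]
[ 0.5744 -0.2769  0.087 ]
scene [[0.468, -0.315], [0.459, -0.251], [0.622, -0.25], [0.626, -0.307]]
```

Slot now reads aligned to about 0.5 mm (thin light crescents: clockwise side in top, counter-clockwise side in scene, as the sight angles predict). Off to the pin.

carry_out(
  rows=[
    [[0,0,-4],[0,0,0],1],
    [[0,0,-8],[0,0,0],1],
    [[32,-26,-8],[0,0,8],1],
    [[32,-26,-8],[0,0,16],1],
    [[32,-26,-8],[0,0,24],0.6],
    [[32,-26,-8],[0,0,32],0.3],
    [[32,-26,-8],[0,0,40],0.1],
    [[32,-26,-8],[0,0,48],0],
    [[32,-26,-8],[0,0,53.3],0],
    [[32,-26,-8],[0,0,53.3],0],
    [[32,-26,-8],[0,0,53.3],0],
    [[31.8,-26.2,-8],[0,0,53.3],0],
  ],
)

```text
clock: 15.4
tool_pos: [0.5692, -0.2818, 0.1711]
eef_rot: [0.133, 0.991, -0.001, -0.001]
contact_force: [0.1, 0.7, 0.3]
opening: 0.707
finger_force: 0.0
```

carry_out(
  rows=[
    [[0,0,0],[0,0,0],0],
    [[0,0,0],[0,0,0],0],
  ],
)

```text
clock: 15.6
tool_pos: [0.5723, -0.2748, 0.1717]
eef_rot: [0.128, 0.992, 0.001, 0.0]
contact_force: [0.1, 0.2, -0.5]
opening: 0.89
finger_force: 0.0
```

```bash
python3 - <<'E'
from h import *
s=r.get_state();print(s["clock"],s["tool_pos"],s["eef_rot"],s["opening"],s["q"].round(2))
p=s["tool_pos"];I=[]
for n in("top","scene"):
    d=r.snapshot(n);u,v=proj(d,[.571,-.278,.1]).astype(int);print(n,proj(d,p),proj(d,[.5714,-.2776,.087]))
    I.append(cv2.resize(d["image"][v-40:v+40,u-40:u+40],(400,400),interpolation=2));print(u,v)
cv2.imwrite("pics/w8.png",cv2.hconcat(I)[:,:,::-1])
E
```

```text
15.6 [ 0.5722583  -0.27484776  0.17170431] [1.28430644e-01 9.91717728e-01 1.20820259e-03 2.40582382e-04] 0.8901920498158465 [ 0.56  0.79 -0.33  1.59  0.32  0.81  1.41]
top [422.3035694  204.70515867] [418.15070727 213.27779569]
419 212
scene [231.29181075 282.32107388] [236.95683694 309.9971336 ]
235 305
```

View pics/w8.png

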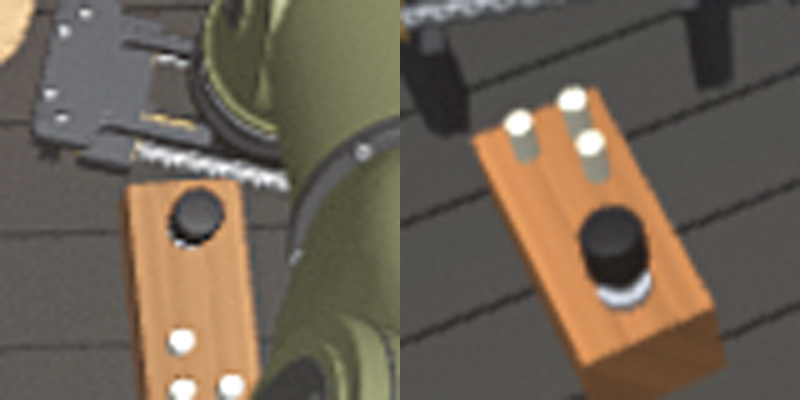

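Fingertips straddle the block in the scene crop (tips near (452,128) and (712,85)), knob at (613,235): the hand is above the knob as computed.

carry_out(
  rows=[
    [[0,-0.3,3],[0,0,0],0],
    [[0,-0.3,7],[0,0,0],0],
    [[0,-0.3,10],[0,0,0],0],
    [[0,-0.3,11.2],[0,0,0],0],
    [[0,-0.3,11.5],[0,0,0],0],
    [[0,-0.3,11.5],[0,0,0],0.4],
  ],
  newtons=20,
)

```text
clock: 16.3
tool_pos: [0.5711, -0.2807, 0.0574]
eef_rot: [0.13, 0.991, 0.0, 0.001]
contact_force: [0.8, -0.6, 0.3]
opening: 0.928
finger_force: 0.0
```

carry_out(
  rows=[
    [[0,0,0],[0,0,0],0.6],
    [[0,0,0],[0,0,0],0.8],
    [[0,0,0],[0,0,0],1],
    [[0,0,0],[0,0,0],1],
    [[0,0,0],[0,0,0],1],
    [[0,0,0],[0,0,0],1],
  ],
)

```text
clock: 16.9
tool_pos: [0.5702, -0.2812, 0.0568]
eef_rot: [0.131, 0.991, 0.0, 0.0]
contact_force: [-0.5, -0.6, 0.3]
opening: 0.391
finger_force: 0.0
```

carry_out(
  rows=[
    [[0,0,0],[0,0,0],1],
    [[0,0,0],[0,0,0],1],
    [[0,0,0],[0,0,0],1],
  ],
)

```text
clock: 17.2
tool_pos: [0.5709, -0.2797, 0.057]
eef_rot: [0.13, 0.992, 0.001, 0.0]
contact_force: [0.7, 4.4, 3.6]
opening: 0.285
finger_force: 20.0
```

carry_out(
  rows=[
    [[0,0,-1],[0,0,0],1],
    [[0,0,-2.5],[0,0,0],1],
    [[0,0,-4.5],[0,0,0],1],
    [[0,0,-7.5],[0,0,0],1],
    [[0,0,-11],[0,0,0],1],
    [[0,0,-14],[0,0,0],1],
    [[0,0,-14],[0,0,0],1],
  ],
)

```text
clock: 17.9
tool_pos: [0.5722, -0.284, 0.2024]
eef_rot: [0.132, 0.991, -0.002, 0.004]
contact_force: [0.5, -1.4, -0.8]
opening: 0.285
finger_force: 20.0
```

carry_out(
  rows=[
    [[0.8,2,0],[0,0,2],1],
    [[2,5,0],[0,0,6],1],
    [[3.7,9.3,0],[0,0,10],1],
    [[5.4,13.6,0],[0,0,14],1],
    [[7.1,17.9,0],[0,0,18],1],
    [[8.8,22.2,0],[0,0,22],1],
    [[10.5,26.5,0],[0,0,26],1],
    [[12.2,30.8,0],[0,0,30],1],
    [[13.9,35.1,0],[0,0,33],1],
    [[15.2,38.3,0],[0,0,35],1],
    [[15.9,40.2,0],[0,0,35.6],1],
    [[16.2,41,0],[0,0,35.6],1],
  ],
)

```text
clock: 19.1
tool_pos: [0.5192, 0.1587, 0.1966]
eef_rot: [0.426, 0.905, -0.0, -0.0]
contact_force: [-0.3, -0.5, -1.3]
opening: 0.286
finger_force: 20.0
```

carry_out(
  rows=[
    [[0,0,0],[0,0,0],1],
    [[0,0,2],[0,0,0],1],
    [[0,0,3.5],[0,0,0],1],
    [[0,0,4],[0,0,0],1],
    [[0,0,4],[0,0,0],1],
  ],
)

```text
clock: 19.6
tool_pos: [0.5198, 0.1546, 0.1562]
eef_rot: [0.429, 0.904, -0.001, -0.0]
contact_force: [0.5, -1.1, -0.6]
opening: 0.288
finger_force: 20.0
```

```bash
python3 - <<'E'
from h import *
s=r.get_state();print(s["clock"],s["tool_pos"],s["eef_rot"],s["opening"],s["contact_force"],s["q"].round(2))
p=s["tool_pos"];I=[]
for n in("top","scene"):
    d=r.snapshot(n);u,v=proj(d,[.523,.154,.11]).astype(int);print(n,u,v,proj(d,p-[0,0,.049]),proj(d,[.5231,.1539,.087]))
    I.append(cv2.resize(d["image"][v-25:v+25,u-25:u+25],(400,400),interpolation=2))
cv2.imwrite("pics/w9.png",cv2.hconcat(I)[:,:,::-1])
E
```

```text
19.6 [0.5198023  0.15461333 0.15618525] [ 4.28536901e-01  9.03523597e-01 -1.07199775e-03 -2.91544824e-04] 0.28755916276604243 [ 0.47909444 -1.06512933 -0.64916322] [-0.33  0.7  -0.08  1.9   0.1   0.55  0.22]
top 242 236 [242.21031717 237.70349485] [243.61655281 237.91526672]
scene 408 215 [408.18357553 215.8636835 ] [407.70922411 223.29570511]
```

View pics/w9.png

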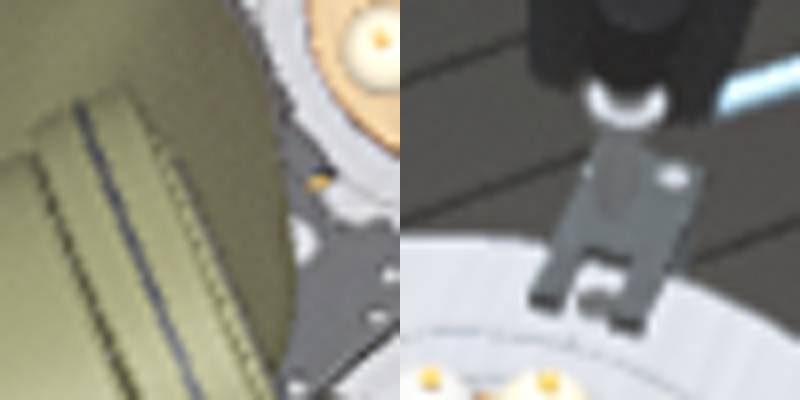

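In the scene crop the pin tip is at (613,220) → (409.7,217.4) px; hole through slot at (598,302). The top view is blocked by the arm, so I use the scene view with the known tip height.

```bash
python3 - <<'E'
from h import *
s=r.get_state();p=s["tool_pos"];d=r.snapshot("scene");n=s["eef_rot"];print(p,s["clock"])
u,v=proj(d,[.523,.154,.11]).astype(int);g=cv2.cvtColor(d["image"],cv2.COLOR_RGB2GRAY)
print(g[205:232,402:418])
t=onz(d,(409.7,217.2),p[2]-.049);hh=np.radians(129.4);slot=np.array([*C["scene"],0])+.108*np.array([np.cos(hh),np.sin(hh),0])
print("tip",t,"slot",slot,"hole px->",onz(d,(407.75,227.75),.074)); dw=(slot-t)[:2]
a=2*np.arctan2(n[1],n[0]);X=np.array([np.cos(a),np.sin(a)]);Y=np.array([np.sin(a),-np.cos(a)])
print("delta world",dw,"tool x,y cm",100*dw@X,100*dw@Y,np.degrees(a))
E
```

```text
[0.5204615  0.1557854  0.15718525] 19.7
[[ 81  82  80  80  80  92 116 126 152 166 168 167 126 106  66  63]
 [ 82  81  81  82  81  84  96 107 112 112 111 110  99  88  78  79]
 [ 82  83  82  81  80  93 105 109 109 108 107  95  81  79  81  81]
 [ 83  83  77  71  76 110 111 111 110 113 111 100  89  82  79  80]
 [ 77  74  61  60  79 116 111 109 111 113 110 107 105  97  90  92]
 [ 61  61  67  83 122 117 109 109 111 112 110 111 114 126 136 141]
 [ 71  80  83 101 154 120 108 106 110 112 110 111 121 157 193 205]
 [ 83  84  86 100 122 114 106 107 111 112 109 113 123 166 209 218]
 [ 84  83  90 111 117 113 105 107 111 110 110 116 116 122 145 160]
 [ 83  85  99 118 119 116 106 107 111 110 113 116 115 113 115 118]
 [ 84  91 112 119 116 115 107 107 110 111 117 116 114 115 113 116]
 [ 85 100 120 120 118 115 110 107 109 113 115 117 115 115 115 118]
 [ 89 112 120 119 118 116 116 114 113 116 118 116 115 115 116 116]
 [ 98 120 121 119 117 117 117 118 117 117 117 114 114 115 116 113]
 [109 120 122 117 119 117 118 118 118 118 117 116 116 116 116 108]
 [119 118 123 114 106 105 109 114 120 117 116 117 115 1
[... 284 characters left out ...]
4 113 147 224 225 218 218 229 210 132 115 115 112 124 202 208]
 [104 113 178 184 166 147 153 185 156 120 115 114 113 155 230 231]
 [ 85 124 220 135 116 115 118 123 122 117 117 114 127 209 230 229]
 [ 99 156 225 144 116 117 117 110 114 119 115 123 162 229 229 227]
 [170 207 229 192 154 150 138 101  98 108 105 130 207 230 228 226]
 [229 230 232 228 215 213 191 114  78  72  73 127 229 230 227 226]
 [226 228 225 228 230 231 227 166 146 124 111 155 228 228 226 226]]
tip [0.52597304 0.15438692 0.10818525] slot [0.5249491  0.15265523 0.        ] hole px-> [0.52492831 0.15458641 0.074     ]
delta world [-0.00102394 -0.0017317 ] tool x,y cm -0.06913303205066124 -0.18892521005127222 129.30557772427804
```

carry_out(
  rows=[
    [[-0.15,-0.05,0],[0,0,0],1],
    [[-0.15,-0.05,0],[0,0,0],1],
    [[-0.15,-0.05,0.5],[0,0,0],1],
    [[-0.15,-0.05,1],[0,0,0],1],
    [[-0.15,-0.05,1.5],[0,0,0],1],
    [[-0.15,-0.05,1.9],[0,0,0],1],
    [[-0.15,-0.05,2.1],[0,0,0],1],
    [[-0.15,-0.05,2.3],[0,0,0],1],
    [[-0.15,-0.05,2.5],[0,0,0],1],
    [[-0.15,-0.05,2.7],[0,0,0],1],
    [[-0.15,-0.05,2.7],[0,0,0],1],
  ],
)

```text
clock: 20.85
tool_pos: [0.5204, 0.1553, 0.1295]
eef_rot: [0.427, 0.904, -0.0, -0.0]
contact_force: [0.3, -0.0, -1.3]
opening: 0.286
finger_force: 20.0
```

```bash
python3 - <<'E'
from h import *
s=r.get_state();print(s["clock"],s["tool_pos"],s["contact_force"],s["moment"],s["eef_rot"])
d=r.snapshot("scene");u,v=proj(d,[.523,.154,.09]).astype(int);print(u,v)
cv2.imwrite("pics/w10.png",cv2.resize(d["image"][v-20:v+20,u-20:u+20],(600,600),interpolation=2)[:,:,::-1])
E
```

```text
20.85 [0.52036463 0.15534684 0.12952429] [ 0.25069497 -0.03145049 -1.30515117] [-0.0718854   0.00848101 -0.00980499] [ 4.27392082e-01  9.04066363e-01 -6.32931200e-05 -1.21261011e-04]
407 222
```

View pics/w10.png

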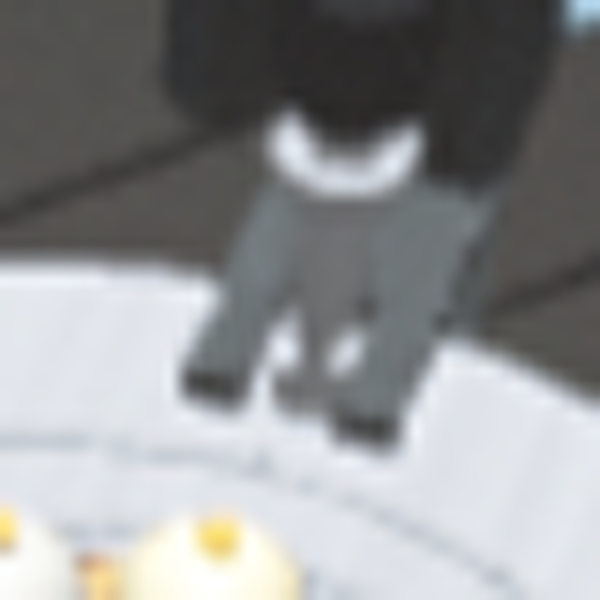

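I have now viewed 12 pictures, over the 10 allowed, so I will view no more. This one shows the tip in the slot at about (315,375), with the hole at (303,392), so I need about 1 mm counter-clockwise. I'll descend by feel.

carry_out(
  rows=[
    [[0,-0.1,0.1],[0,0,0],1],
    [[0,-0.1,0.3],[0,0,0],1],
    [[0,-0.1,0.5],[0,0,0],1],
    [[0,-0.1,0.7],[0,0,0],1],
    [[0,-0.1,0.9],[0,0,0],1],
    [[0,-0.1,0.9],[0,0,0],1],
  ],
)

```text
clock: 21.5
tool_pos: [0.5195, 0.1546, 0.1204]
eef_rot: [0.427, 0.904, -0.0, -0.0]
contact_force: [0.5, -0.0, -1.3]
opening: 0.285
finger_force: 20.0
```

carry_out(
  rows=[
    [[0,0,0.15],[0,0,0],1],
    [[0,0,0.3],[0,0,0],1],
    [[0,0,0.45],[0,0,0],1],
    [[0,0,0.6],[0,0,0],1],
    [[0,0,0.6],[0,0,0],1],
  ],
)

```text
clock: 22.0
tool_pos: [0.5197, 0.1546, 0.1145]
eef_rot: [0.427, 0.904, -0.0, -0.0]
contact_force: [0.2, 0.0, -1.4]
opening: 0.287
finger_force: 20.0
```

carry_out(
  rows=[
    [[0,0,0.15],[0,0,0],1],
    [[0,0,0.3],[0,0,0],1],
    [[0,0,0.45],[0,0,0],1],
    [[0,0,0.6],[0,0,0],1],
    [[0,0,0.6],[0,0,0],1],
  ],
)

```text
clock: 22.5
tool_pos: [0.5197, 0.1546, 0.1085]
eef_rot: [0.427, 0.904, -0.0, 0.0]
contact_force: [0.6, -0.0, -0.6]
opening: 0.291
finger_force: 20.0
```

carry_out(
  rows=[
    [[0,0,0.15],[0,0,0],1],
    [[0,0,0.3],[0,0,0],1],
    [[0,0,0.45],[0,0,0],1],
    [[0,0,0.6],[0,0,0],1],
    [[0,0,0.7],[0,0,0],1],
    [[0,0,0.7],[0,0,0],1],
  ],
)

```text
clock: 23.1
tool_pos: [0.5198, 0.1547, 0.1016]
eef_rot: [0.427, 0.904, 0.0, 0.0]
contact_force: [2.2, -0.9, -1.3]
opening: 0.286
finger_force: 20.0
```

carry_out(
  rows=[
    [[0,0,0.08],[0,0,0],1],
    [[0,0,0.16],[0,0,0],1],
    [[0,0,0.22],[0,0,0],1],
    [[0,0,0.26],[0,0,0],1],
    [[0,0,0.26],[0,0,0],1],
  ],
)

```text
clock: 23.6
tool_pos: [0.5198, 0.1547, 0.0991]
eef_rot: [0.427, 0.904, 0.0, 0.0]
contact_force: [1.4, -1.7, -1.6]
opening: 0.287
finger_force: 20.0
```

carry_out(
  rows=[
    [[0,0,0.05],[0,0,0],1],
    [[0,0,0.1],[0,0,0],1],
    [[0,0,0.15],[0,0,0],1],
    [[0,0,0.15],[0,0,0],1],
  ],
)

```text
clock: 24.0
tool_pos: [0.52, 0.1547, 0.0988]
eef_rot: [0.428, 0.904, 0.0, 0.0]
contact_force: [-0.9, -1.5, 11.1]
opening: 0.287
finger_force: 19.9
```

carry_out(
  rows=[
    [[0,0,-0.1],[0,0,0],1],
    [[0,0,-0.1],[0,0,0],1],
    [[0,0,-0.1],[0,0,0],0.6],
    [[0,0,-0.1],[0,0,0],0.5],
    [[0,0,-0.1],[0,0,0],0.4],
    [[0,0,-0.1],[0,0,0],0.4],
    [[0,0,-0.1],[0,0,0],0.4],
    [[0,0,-0.1],[0,0,0],0.4],
  ],
)

```text
clock: 24.8
tool_pos: [0.5196, 0.1547, 0.0985]
eef_rot: [0.427, 0.904, 0.0, -0.0]
contact_force: [0.6, 0.5, -0.3]
opening: 0.595
finger_force: 0.0
```

carry_out(
  rows=[
    [[0,0,-0.5],[0,0,0],0.4],
    [[0,0,-1.5],[0,0,0],0.4],
    [[0,0,-3.5],[0,0,0],0.4],
    [[0,0,-7],[0,0,0],0.4],
    [[0,0,-11],[0,0,0],0.4],
    [[0,0,-15],[0,0,0],0.4],
    [[0,0,-15],[0,0,0],0.4],
    [[0,0,-15],[0,0,0],0.4],
  ],
)

```text
clock: 25.6
tool_pos: [0.5201, 0.1548, 0.2501]
eef_rot: [0.427, 0.904, 0.001, 0.001]
contact_force: [0.0, 0.2, -0.1]
opening: 0.602
finger_force: 0.0
```

```bash
python3 - <<'E'
from h import *
s=r.get_state();print(s["clock"],s["tool_pos"],s["contact_force"],s["opening"])
d=r.snapshot("scene");hsv=cv2.cvtColor(d["image"],cv2.COLOR_RGB2GRAY)
u,v=proj(d,[.523,.154,.129]).astype(int);print("knob top px expected",u,v)
c=hsv[v-12:v+18,u-14:u+14];m=(c<62).astype(np.uint8)
n,l,st,ce=cv2.connectedComponentsWithStats(m);i=1+st[1:,4].argmax();print(st[i],ce[i]+[u-14,v-12],proj(d,[.5249,.1527,.116]))
E
```

```text
25.6 [0.52008373 0.15476489 0.25007456] [ 0.02377725  0.16334443 -0.09306116] 0.6022173519553178
knob top px expected 409 209
[  7   8  15  16 137] [408.83941606 212.97810219] [409.21939038 214.59870896]
```

```bash
python3 -c "
from plant import r;print(r.finish_job())"
```

```text
the job is handed in; nothing more can be done
None
```

I handed the job in at about 25.7 s of robot time: the turntable was braked and released with the hole under the slot, and the pin went in freely until its collar seated on the fork at about 11 N, but I viewed 12 pictures against the limit of 10.

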